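# Press the new guide bush into the flow-table stand

### The arm

A 6-joint arm with a two-finger parallel gripper is mounted at the origin on the work surface. World frame = base frame: x ahead of the robot, y to its left, z up, the work surface at z = 0. Lengths are in m, angles in rad, forces in N, time in s.
With the tool pointing down it reaches from about 0.275 to 0.825 m from the base axis. Payload 4.9 kg.
Tool frame: the origin (TCP) lies midway between the tips of the shut fingers; the grasp point (between the pads) lies 19 mm behind it (bot.grip_depth is the distance from the TCP to the grasp point, in m); z points along the fingers, y is the line along which they close (so a half turn about z gives the same grasp; the last joint's range is limited). The gripper opens to 85 mm and grips with 20 to 120 N. Pads are 22 mm wide; open, the fingers measure 114 mm over their backs; the gripper's body (76 mm by 85 mm) begins 54 mm behind the grasp point. The pads swing forward as they close: fully open they stand 13 mm farther back than shut.
Start: joints at [-1.243, 0.326, -0.193, 1.052, 0, 1.437], TCP at [0.245, -0.492, 0.231] pointing down, gripper open.
Joint ranges: [-2.65, 2.65], [-0.97, 1.79], [-1.3, 1.35], [-1.93, 2.1], [-1.47, 1.37], [-3.14, 3.14]. Speed limits (rad/s): [2.57, 2.57, 3.14, 3.14, 3.14, 3.14].

### API

Orientations are given as a unit quaternion [w, x, y, z].
In Python, from cell import bot gives the robot as it stands. Calls block until the motion is done:
- bot.move_pose(position, orientation): joint-space move of the TCP to a pose.
- bot.move_linear(position, speed=0.15, rotation=None, until_force=None): straight line of the TCP; rotation=None keeps the orientation; speed is the mean speed in m/s. With until_force (N) it stops when the force on the tool has changed by that much, and returns True; else False.
- bot.goto_joints(angles): joint-space move.
- bot.set_gripper(opening, grasp_force=None): opening from 0.0 (shut) to 1.0 (fully open); grasp_force is the grip in N (None keeps the last); returns when the fingers have stopped.
- bot.wait(seconds).
- bot.solve_ik(position, orientation): joint angles nearest the present ones, or None.
- bot.camera(name): name is "scene" or "side" or "wrist"; returns the picture (480x640x3 uint8, red, green, blue); there is no depth.
- bot.calibration(name): a dict with "mtx" (3x3 intrinsics, pixels), "k1" (the pictures are not rectified: a ray, as slopes to the right and down, at radius r is drawn at 1 + k1 r^2 times it, then the intrinsics apply), "extrinsics" (4x4, takes a point from world to camera coordinates); the wrist camera has in their place "hand_eye" (4x4, takes a point from camera to tool coordinates, whose origin is the TCP and whose axes are the flange's). Camera axes: x right, y down, z forward; pixel columns grow to the right and rows downward; lengths in m; the calibration is good to about 2 mm. A picture is of the moment at which its call begins: read the wrist's pose just before it. calibration takes no time and is no camera call.
A pose or a line that the arm cannot do raises bot.PlanningError and nothing moves.
- bot.close_job(): hands the job in; it is judged then, once.
Trained networks look in the newest picture that a camera, given by its name, has taken for a name from the list of things; names that differ only in an ending like _2 or _b are one class to them, and where a whole thing is asked for, a point or a joint stands for the part that bears it (a point fixed in the world has none). Each returns a list of dicts, best first, with "confidence" (0 to 1); they miss things now and then, are a little off and sometimes report something else, mostly with a low value. They report only what shows in the picture. A call takes as long as a camera call. They do not tell look-alikes from the thing itself.
- bot.search_frame(camera, thing): "bbox" ([left, top, width, height] in pixels, round what is visible of it).
Readings, each from a call of its own:
- bot.read_clock(): time.
- bot.read_joint_positions(): joint angles.
- bot.read_joint_vel(): joint speeds.
- bot.read_joint_efforts(): joint torques, N m.
- bot.read_position(): TCP position.
- bot.read_tool_rot(): TCP orientation.
- bot.read_ft_force(): force on the tool from outside, world axes, zero at the start.
- bot.read_moment(): the same for the moment, N m.
- bot.read_gripper_width(): opening from 0.0 (shut) to 1.0 (fully open).
- bot.read_finger_force(): force on a finger pad.
Only numpy, scipy, OpenCV 4.12 (cv2) and the standard library are available. Lean on these libraries where they do the work, as an engineer would, in place of code of your own. Each camera call takes 0.05 s, during which the arm holds its last target. There are 200 camera calls.

### The job

The mortar flow table is apart for repair: take the new bronze guide bush from the tray, start it in the bore of the green stand and turn it until the lug on its head drops into the slot of the ring on top. It is a tight fit, so then press it fully home until its shoulder bottoms and its head is flush with the ring's top, and leave it there without disturbing the mould, the mug and the bottle.

Things in the scene. Friction and masses are not known exactly. Their poses are not given: they have to be found in the camera images.
- bush_center (a point): bronze guide bush, 82 mm long, about 0.5 kg, standing in the tray on its nose, head up. Upwards: nose tapering from 34 to 38 mm diameter over 11 mm, body 38 mm diameter to the shoulder 70 mm above the nose end, then the head. A 24 mm hole runs down its middle. Point: on the axis half-way up, 41 mm above the nose end; z up to the head, x towards the lug
- bush_head (a point): the bush's head: a round flange, 54 mm diameter, 12 mm thick, flat on top, its underside the shoulder. Point: centre of its top, 41 mm above bush_center; axes as bush_center. Home, this point is level with stand_face
- bush_lug (a point): the one lug on the rim of the bush's head: 12 mm wide, as thick as the head, lower edges bevelled, its outer end 40 mm from the axis; point on its top, 34 mm from the axis; axes as bush_center. It goes in the ring's slot: 15 mm wide, 12 mm deep, cut right through the ring's wall, somewhere within 35 degrees either side of stand_face's +x; its angle is not measured: see it, or feel for it by turning the bush
- stand_face (a point): green cast stand of a mortar flow table, its round top taken off; fixed; base 180 x 150 mm, crank wheel on its +x side. On it a round boss with a bright slotted steel ring screwed on top: 94 mm outer diameter, 12 mm thick, its flat top face 150 mm above the bench. Point: centre of the ring's top face, on the bore's axis; z up, x over the crank wheel; not turned with the ring
- stand_bore (a point): within the ring a recess for the head, 57 mm diameter, 12 mm deep; below its floor the vertical through bore, 39 mm. A spring strip in the bore, 25 to 35 mm below that floor, grips the bush: pushing it past there takes 8 to 20 N in all (its own weight included), and it stays where it is left. Point: centre of the recess floor; axes as stand_face
- tray: shallow aluminium tray, fixed, 150 x 130 mm (x, y), walls 22 mm high and 3 mm thick, floor 3 mm thick; origin at the centre of its underside
- mould_center (a point): bystander: hollow brass cone mould, open at both ends, 100 mm diameter at the bottom, 70 mm at the top, 60 mm high; this point is half-way up on its axis
- mug_center (a point): bystander: steel mug, 80 mm diameter, 95 mm high, with a handle; this point is half-way up on its axis
- bottle_center (a point): bystander: green reagent bottle with a red cap, 64 mm diameter, 180 mm high; this point is half-way up on its axis
There are look-alikes about, which are no part of the job. Of the things that look like the part that bears bush_center, take the one that is farthest to the robot's left at the start.

How it is judged:
On the way, in this order (a step that is already met when the one before it is completed fails the run):
1. the bush's nose is in the bore: more than 10 mm below the recess floor, on the axis within 3 mm, upright (z of bush_center in the frame of stand_face below 0.019 m and horizontal distance between bush_center and stand_face below 0.003 m and angle between bush_center's own z axis and vertical below 0.1 rad), for 0.1 s.
2. the bush is fully home (z of bush_center in the frame of stand_face below -0.0393 m and horizontal distance between bush_center and stand_face below 0.002 m), for 0.2 s.
At the end, for the whole second after the job is handed in: the bush stands upright (within 2 degrees) in the bore, on its axis within 2 mm, pressed home (so with its lug in the slot): its head is no more than 1.7 mm above the ring's top face; it is at rest; mould, mug and bottle are where they were within 30 mm (all of step 2 and angle between bush_center's own z axis and vertical below 0.035 rad and linear speed of bush below 0.01 m/s); the robot touches nothing.
It fails at once if the mould is moved by more than 30 mm (distance of mould_center from where it was at the start of the episode above 0.03 m).
It fails at once if the mug is moved by more than 30 mm (distance of mug_center from where it was at the start of the episode above 0.03 m).
It fails at once if the bottle is moved by more than 30 mm (distance of bottle_center from where it was at the start of the episode above 0.03 m).
It also fails if it takes over 72 s, if anything falls off the work surface, if the arm or the gripper's body presses on something with over 40 N, if the wrist force passes 120 N, or if a joint passes its speed limit or range.

## Working session

There is one attempt and no reset: what is moved stays moved. The work goes in short steps, each a Python script; the robot and the scene stay as the last script left them, time stands still between calls to the robot, and variables do not carry over. Pictures are saved under pics/ and viewed, at most 10 in all, crops included, and the job is handed in when it is done.

```bash
mkdir -p pics; ls; cat > h.py <<'E'
import numpy as np, cv2
from cell import bot
def shot(cam,fn=None):
    im=bot.camera(cam)
    if fn: cv2.imwrite('pics/'+fn,im[:,:,::-1])
    return im
def Rq(q):
    w,x,y,z=q
    return np.array([[1-2*(y*y+z*z),2*(x*y-z*w),2*(x*z+y*w)],[2*(x*y+z*w),1-2*(x*x+z*z),2*(y*z-x*w)],[2*(x*z-y*w),2*(y*z+x*w),1-2*(x*x+y*y)]])
def camT(cam):
    """camera->world"""
    c=bot.calibration(cam)
    if 'extrinsics' in c: return np.linalg.inv(np.array(c['extrinsics']))
    T=np.eye(4);T[:3,:3]=Rq(bot.read_tool_rot());T[:3,3]=bot.read_position()
    return T@np.array(c['hand_eye'])
def ray(cam,uv,T):
    c=bot.calibration(cam);K=np.array(c['mtx']);k=c['k1']
    d=np.linalg.inv(K)@[uv[0],uv[1],1]; s=d[:2].copy()
    p=s.copy()
    for _ in range(20): p=s/(1+k*(p@p))
    return T[:3,3],T[:3,:3]@[p[0],p[1],1]
def onz(cam,uv,z,T):
    o,d=ray(cam,uv,T); return o+d*(z-o[2])/d[2]
def proj(cam,P,T):
    c=bot.calibration(cam);K=np.array(c['mtx']);k=c['k1']
    P=np.atleast_2d(P); q=(P-T[:3,3])@T[:3,:3]; s=q[:,:2]/q[:,2:]
    s=s*(1+k*(s**2).sum(1,keepdims=True))
    return s@K[:2,:2].T+K[:2,2]
E
python3 - <<'E'
from h import *
for c in ['scene','side']:
    shot(c,c+'0.png'); T=camT(c); print(c,T[:3,3].round(3),T[:3,2].round(2))
    for t in ['bush_center','stand_face','tray','mould_center','mug_center','bottle_center','bush_lug']:
        for r in bot.search_frame(c,t)[:4]: print(t,np.round(r['bbox']),round(r['confidence'],2))
print(bot.read_tool_rot(),bot.calibration('wrist'),bot.read_clock())
E
```

```text
pics
scene [1.343 0.385 0.805] [-0.7  -0.35 -0.63]
bush_center [169. 235.  21.  37.] 0.9
bush_center [213. 187.  18.  33.] 0.86
bush_center [236. 173.  19.  28.] 0.8
bush_center [249. 205.  23.  35.] 0.71
stand_face [349. 233.  80.  82.] 0.6
tray [224. 220.  64.  42.] 0.9
mould_center [275. 311.  50.  52.] 0.76
mug_center [489. 287.  50.  50.] 0.55
bottle_center [166. 181.  26.  56.] 0.83
bush_lug [253. 210.  18.  34.] 0.94
bush_lug [237. 173.  16.  27.] 0.65
bush_lug [168. 236.  25.  36.] 0.64
bush_lug [213. 188.  23.  31.] 0.58
side [-0.173  0.911  0.915] [ 0.51 -0.64 -0.58]
bush_center [373. 209.  26.  31.] 0.61
bush_center [344. 171.  26.  31.] 0.57
bush_center [417. 189.  18.  24.] 0.49
stand_face [256. 249.  91.  88.] 0.6
stand_face [182. 336.  57.  57.] 0.35
tray [349. 212.  59.  37.] 0.72
mould_center [232. 221.  39.  36.] 0.68
mug_center [181. 338.  56.  57.] 0.56
mug_center [349. 213.  60.  40.] 0.19
bottle_center [388. 146.  24.  55.] 0.7
bush_lug [374. 211.  24.  25.] 0.98
bush_lug [346. 169.  20.  33.] 0.76
bush_lug [418. 192.  16.  22.] 0.71
[ 1.32907143e-07  9.73461694e-01  2.28850015e-01 -3.62453742e-06] {'mtx': array([[347.20945671,   0.        , 316.93536883],
       [  0.        , 347.20945671, 242.44749082],
       [  0.        ,   0.        ,   1.        ]]), 'k1': 0.007517311649348355, 'hand_eye': array([[ 3.64224833e-04, -9.60489572e-01, -2.78315737e-01,
         7.12645838e-02],
       [ 9.99999930e-01,  3.24585309e-04,  1.88505342e-04,
        -8.35528263e-05],
       [-9.07202155e-05, -2.78315787e-01,  9.60489622e-01,
        -1.42639493e-01],
       [ 0.00000000e+00,  0.00000000e+00,  0.00000000e+00,
         1.00000000e+00]])} 0.8
```

View pics/scene0.png

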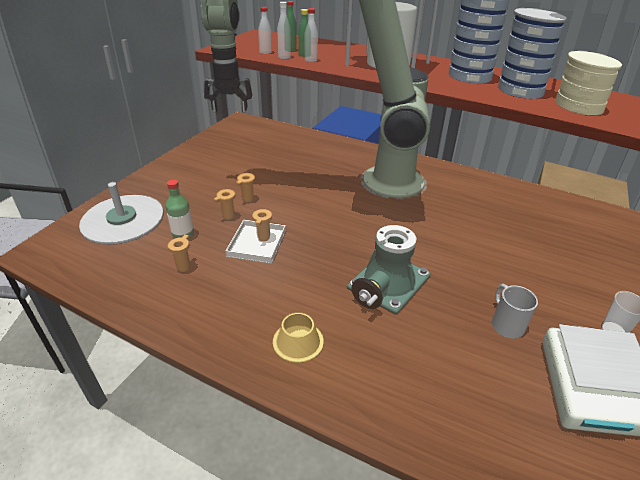

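View pics/side0.png

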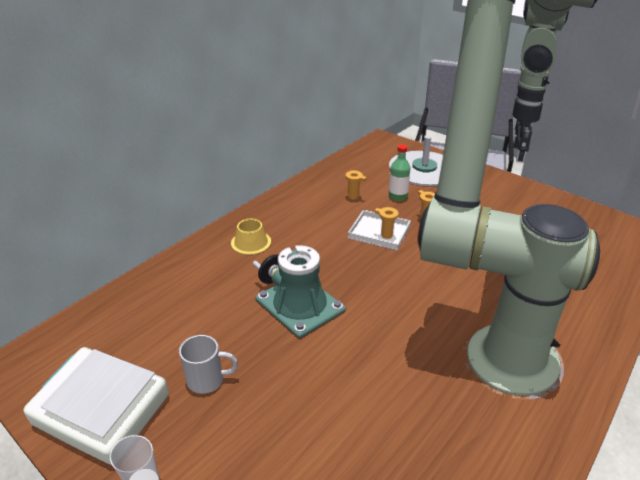

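The scene picture shows four candidates: (180,254), (226,204), (246,188) and the one in the tray at (263,226). The stand's ring is at (396,238) and its crank wheel at (367,291). The side view shows the tray bush at (388,222). I'll compute positions next.

```bash
python3 - <<'E'
from h import *
T=camT('scene');S=camT('side')
def tri(a,b):
    o,d=ray('scene',a,T);p,e=ray('side',b,S)
    d=d/np.linalg.norm(d);e=e/np.linalg.norm(e)
    st=np.linalg.lstsq(np.c_[d,-e],p-o,rcond=None)[0]
    A=o+d*st[0];B=p+e*st[1];return ((A+B)/2).round(4),np.linalg.norm(A-B).round(4)
print('ring',tri((396,238),(299,259)),onz('scene',(396,238),.15,T),onz('side',(299,259),.15,S))
print('wheel',tri((367,292),(269,269)))
for uv in [(180,242),(226,193),(246,177),(262,214)]: print('bush',uv,onz('scene',uv,.082,T).round(3))
print(onz('side',(389,213),.085,S), onz('scene',(262,214),.085,T))
print('tray',[onz('scene',p,.022,T).round(3) for p in [(243,221),(286,233),(274,261),(227,252)]])
for n,p,z in [('mould',(299,318),.06),('bottle',(174,185),.18),('mug',(516,294),.095)]: print(n,onz('scene',p,z,T).round(3))
for c,b,f in [('scene',(200,160,330,260),'s'),('scene',(340,215,440,315),'r')]:
    im=cv2.imread('pics/scene0.png')[b[1]:b[3],b[0]:b[2]]
    cv2.imwrite('pics/c_%s.png'%f,cv2.resize(im,None,fx=4,fy=4,interpolation=cv2.INTER_CUBIC))
a=cv2.imread('pics/c_s.png');b=cv2.imread('pics/c_r.png');m=np.hstack([a[:,:400],b[:400]]);print(m.shape);cv2.imwrite('pics/c.png',m)
E
```

```text
ring (array([0.4916, 0.1683, 0.1465]), np.float64(0.0017)) [0.49689995 0.17025201 0.15      ] [0.48884524 0.17051616 0.15      ]
wheel (array([0.6058, 0.1516, 0.0524]), np.float64(0.0066))
bush (180, 242) [ 0.693 -0.338  0.082]
bush (226, 193) [ 0.443 -0.375  0.082]
bush (246, 177) [ 0.336 -0.376  0.082]
bush (262, 214) [ 0.485 -0.22   0.082]
[ 0.48674912 -0.2141558   0.085     ] [ 0.48820865 -0.21783851  0.085     ]
tray [array([ 0.471, -0.3  ,  0.022]), array([ 0.461, -0.158,  0.022]), array([ 0.582, -0.124,  0.022]), array([ 0.611, -0.256,  0.022])]
mould [0.757 0.05  0.06 ]
bottle [ 0.599 -0.419  0.18 ]
mug [0.491 0.468 0.095]
(400, 800, 3)
```

View pics/c.png

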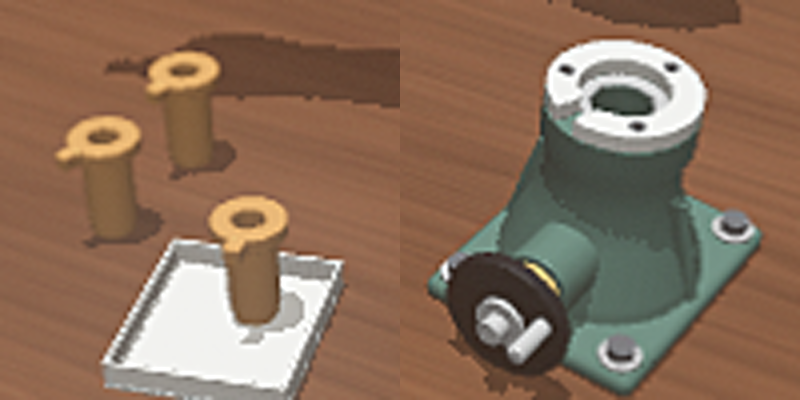

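The tray bush has the largest y (-0.216; the others are at -0.34, -0.375 and -0.376) and stands in the tray, so it's my choice. The crop confirms it, with its lug at scene (259,221). The ring's slot shows at scene (381,241), towards the crank wheel. I'll measure both from the wrist camera.

```bash
python3 - <<'E'
from h import *
bot.set_gripper(1.0)
bot.move_pose([0.487,-0.217,0.24],[0,1,0,0])
T=camT('wrist');np.save('Tb.npy',T); shot('wrist','wb.png')
for t in ['bush_center','bush_lug','bush_head']: print(t,[(np.round(r['bbox']),round(r['confidence'],2)) for r in bot.search_frame('wrist',t)[:2]])
bot.move_pose([0.46,-0.05,0.32],[0,1,0,0])
bot.move_pose([0.493,0.170,0.30],[0,1,0,0])
T=camT('wrist');np.save('Tr.npy',T); shot('wrist','wr.png')
print(bot.read_clock())
a=cv2.imread('pics/wb.png');b=cv2.imread('pics/wr.png')
cv2.imwrite('pics/w2.png',np.hstack([a[40:440,120:520],b[40:440,120:520]]))
E
```

```text
bush_center [(array([286., 175.,  62.,  75.]), 0.65), (array([444., 218.,  76.,  71.]), 0.65)]
bush_lug [(array([287., 174.,  65.,  74.]), 0.93), (array([442., 222.,  77.,  68.]), 0.75)]
bush_head [(array([442., 218.,  76.,  74.]), 0.8), (array([285., 173.,  62.,  77.]), 0.67)]
8.2
```

View pics/w2.png

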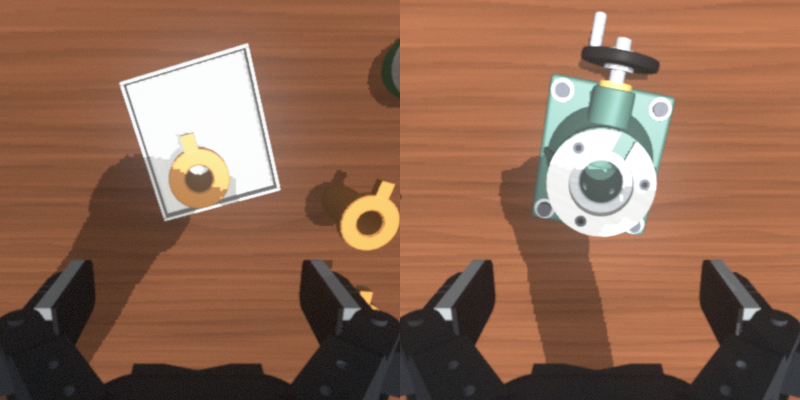

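The left half shows the tray bush head at crop (200,177), lug at (188,138). The right half shows the ring centred at (601,182) with its slot at (625,147), between two screws. I'll fit both precisely on rectified top-down views.

```bash
cat > fit.py <<'E'
from h import *
from scipy.optimize import minimize
def rect(im,T,c,z,half=0.06,s=0.0003,cam='wrist'):
    n=int(2*half/s); g=(np.arange(n)-n/2)*s
    X,Y=np.meshgrid(c[0]-g,c[1]-g,indexing='ij')   # rows: -x down, cols: -y right
    uv=proj(cam,np.c_[X.ravel(),Y.ravel(),np.full(X.size,z)],T).astype(np.float32)
    return cv2.remap(im,uv[:,0].reshape(n,n),uv[:,1].reshape(n,n),cv2.INTER_LINEAR)
def circ(c,r,z,a=np.linspace(0,2*np.pi,60)): return np.c_[c[0]+r*np.cos(a),c[1]+r*np.sin(a),np.full(a.size,z)]
def sil(parts,T,up=4):
    m=np.zeros((480*up,640*up),np.uint8)
    for P in parts:
        uv=(proj('wrist',P,T)+.5)*up
        cv2.fillConvexPoly(m,cv2.convexHull(uv.astype(np.float32)).astype(np.int32),255)
    return cv2.resize(m,(640,480),interpolation=cv2.INTER_AREA)/255.
def bushsil(p,zt,T):
    c=p[:2];a=p[2];e=np.array([np.cos(a),np.sin(a)]);n=np.array([-e[1],e[0]])
    H=np.vstack([circ(c,.027,zt),circ(c,.027,zt-.012)])
    L=np.array([[*(c+e*r+n*w),z] for r in(.02,.04) for w in(-.006,.006) for z in(zt,zt-.012)])
    return [H,L]
def fit(f,mask,x0,step):
    sc=np.array(step)
    g=lambda q:np.abs(f(q*sc)-mask).sum()
    best=min((minimize(g,np.array(x0)/sc+d,method='Nelder-Mead',options=dict(initial_simplex=np.array(x0)/sc+d+np.vstack([np.zeros(len(x0)),2*np.eye(len(x0))]),maxiter=200)) for d in(0,1.)),key=lambda r:r.fun)
    return best.x*sc,best.fun
E
cat > a.py <<'E'
from fit import *
im=cv2.imread('pics/wb.png');T=np.load('Tb.npy');hsv=cv2.cvtColor(im,cv2.COLOR_BGR2HSV)
c0=onz('wrist',(320,217),.085,T);l0=onz('wrist',(308,176),.085,T);print('init',c0,l0)
a0=np.arctan2(*(l0-c0)[1::-1])
m=((hsv[...,0]>10)&(hsv[...,0]<25)&(hsv[...,1]>110)&(hsv[...,2]>120)).astype(float)
roi=np.zeros_like(m);roi[165:255,280:360]=1;m*=roi
k=cv2.morphologyEx(m,cv2.MORPH_CLOSE,np.ones((3,3)))
h=bushsil([*c0[:2],a0],.085,T)
def f(p,z=.085):
    s=sil(bushsil(p,z,T),T); hol=sil([circ(p,.012,z)],T); return s*(1-hol)*roi
# ignore hole interior
p,e=fit(f,k,[*c0[:2],a0],[.001,.001,.03]);print('bush',p[:2].round(4),np.degrees(p[2]).round(1),'res',e,k.sum())
np.save('bush.npy',p)
imr=cv2.imread('pics/wr.png');T2=np.load('Tr.npy')
r0=onz('wrist',(321,222),.15,T2)
hs=cv2.cvtColor(imr,cv2.COLOR_BGR2HSV);mr=((hs[...,1]<60)&(hs[...,2]>130)).astype(np.uint8)
roi2=np.zeros_like(mr);roi2[155:285,255:390]=1;mr*=roi2
n,lab,st,_=cv2.connectedComponentsWithStats(mr);i=1+st[1:,4].argmax();mr=cv2.morphologyEx((lab==i).astype(np.uint8),cv2.MORPH_CLOSE,np.ones((3,3)))
hull=cv2.convexHull(cv2.findContours(mr,0,2)[0][0]);mh=cv2.fillConvexPoly(np.zeros_like(mr),hull,1).astype(float)
q,e=fit(lambda p:sil([circ(p,.047,.15),circ(p,.047,.138)],T2),mh,r0[:2],[.001,.001]);print('ring',r0,q,'res',e,mh.sum());np.save('ring.npy',q)
A=rect(im,T,p,.085);B=rect(imr,T2,q,.15)
for I,r in((A,[.027,.04]),(B,[.047,.0285])):
    for x in r: cv2.circle(I,(200,200),int(x/.0003),(255,0,255),1)
a=p[2];cv2.line(A,(200,200),(int(200-np.sin(a)*140),int(200-np.cos(a)*140)),(255,0,0),1)
cv2.imwrite('pics/rect.png',np.hstack([A,B]))
E
python3 a.py
```

```text
init [ 0.49489101 -0.22009971  0.085     ] [ 0.53022394 -0.20987587  0.085     ]
bush [ 0.4939 -0.2191] 18.0 res 1556.8784313725487 1336.0
ring [0.49776213 0.16675869 0.15      ] [0.50689419 0.16987436] res 4622.839215686275 14047.0
```

View pics/rect.png

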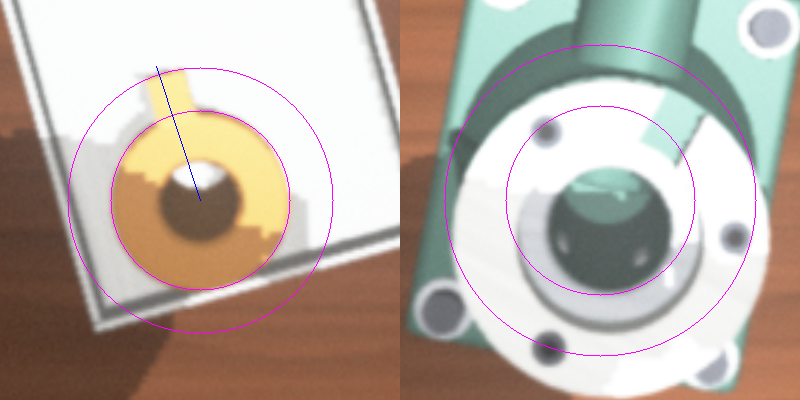

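The bush fit is good: (0.494,-0.219), lug at about +16°. The ring circle didn't lock on. From the view its centre is about (0.495,0.167) and the slot about -29° (slot at (675,125)). I'll retake both with the camera straight above, at the yaws used for grasping and placing.

```bash
cat >> h.py <<'E'
def Q(a): return [0,float(np.cos(a/2)),float(np.sin(a/2)),0]
def over(c,a,z):
    e=np.array([np.cos(a),np.sin(a)]); p=np.array(c[:2])-.0713*e; return [p[0],p[1],z]
E
cat > b.py <<'E'
from fit import *
ar=np.radians(-29);ab=np.radians(16)
bot.move_pose(over([.495,.1667],ar,.235),Q(ar)); bot.wait(.3)
T2=camT('wrist');np.save('Tr.npy',T2);B=shot('wrist','wr2.png')
bot.move_pose([0.45,-0.05,0.27],Q(0))
bot.move_pose(over([.494,-.219],ab,.17),Q(ab)); bot.wait(.3)
T=camT('wrist');np.save('Tb.npy',T);A=shot('wrist','wb2.png')
print(bot.read_clock())
A=rect(A,T,[.494,-.219],.085);B=rect(B,T2,[.495,.1667],.15)
cv2.imwrite('pics/rect2.png',np.hstack([A,B])[:,:,::-1])
E
python3 b.py
```

```text
14.7
```

View pics/rect2.png

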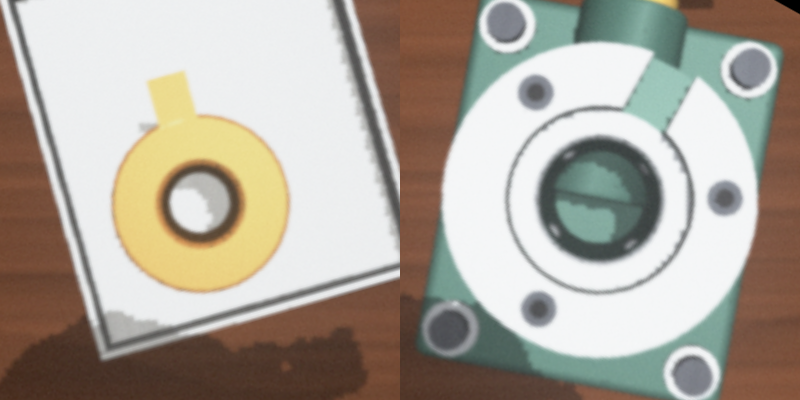

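Both views are clean: bush head centred at (200,203) with lug up to (167,75); ring centred at (600,199) with the slot from (647,117) to (675,65). I'll extract the numbers and grasp.

```bash
cat > c.py <<'E'
from fit import *
I=cv2.imread('pics/rect2.png');A=I[:,:400];B=I[:,400:];s=.0003
def circfit(m):
    n,l,st,_=cv2.connectedComponentsWithStats(m.astype(np.uint8));m=(l==1+st[1:,4].argmax()).astype(np.uint8)
    p=cv2.findContours(m,0,1)[0][0][:,0].astype(float)
    return p
def robust(p,r):
    from scipy.optimize import least_squares
    q=least_squares(lambda x:np.hypot(*(p-x[:2]).T)-x[2],[200,200,r/s],loss='cauchy',f_scale=1).x
    return q
ha=cv2.cvtColor(A,cv2.COLOR_BGR2HSV);ma=(ha[...,1]>90)&(ha[...,2]>170)&(np.hypot(*(np.indices((400,400))-200))<145)
hb=cv2.cvtColor(B,cv2.COLOR_BGR2HSV);mb=(hb[...,1]<25)&(hb[...,2]>215)
qa=robust(circfit(ma),.027);qb=robust(circfit(mb),.047)
w=lambda q,c:np.array(c)-(q[1::-1]-200)*s
ca=w(qa,[.494,-.219]);cb=w(qb,[.495,.1667])
def ang(m,q,r1,r2,lug):
    v,u=np.indices((400,400));d=np.hypot(u-q[0],v-q[1])*s;a=np.arctan2(-(u-q[0]),-(v-q[1]))
    sel=(d>r1)&(d<r2)&(np.abs(a-lug)<.5)&m
    # line along radial direction through sector pixels
    return np.degrees([np.median(a[sel&(d>x)&(d<x+.002)]) for x in np.arange(r1,r2-.001,.002)]).round(1)
la=ang(ma,qa,.029,.039,np.radians(16));hb_=(hb[...,1]>40)
lb=ang(hb_,qb,.031,.045,np.radians(-29))
print('bush',ca.round(4),qa[2]*s,la);print('ring',cb.round(4),qb[2]*s,lb)
np.savez('m.npz',b=ca,r=cb,ab=np.radians(np.median(la)),ar=np.radians(np.median(lb)))
E
python3 c.py
```

```text
bush [ 0.4931 -0.219 ] 0.026196476538538137 [15.4 15.5 15.4 15.3 15.4]
ring [0.4952 0.1669] 0.046984234947058647 [-29.1 -29.1 -29.2 -29.1 -29.2 -29.2 -29.3]
```

```bash
cat > d.py <<'E'
from h import *
m=np.load('m.npz');b,r,ab,ar=m['b'],m['r'],float(m['ab']),float(m['ar'])
bot.move_pose([b[0],b[1],.14],Q(ab))
print('touch',bot.move_linear([b[0],b[1],.067],.06,until_force=15))
bot.set_gripper(0.0,grasp_force=60)
print('w',bot.read_gripper_width(),bot.read_finger_force(),bot.read_position().round(4) if hasattr(bot.read_position(),'round') else bot.read_position())
bot.move_linear([b[0],b[1],.27],.15)
bot.move_linear([r[0],r[1],.27],.2,rotation=Q(ar)); bot.wait(.2)
T=camT('wrist');im=shot('wrist','held.png');np.save('Th.npy',T)
print('F',np.round(bot.read_ft_force(),1),bot.read_gripper_width(),bot.read_clock())
cv2.imwrite('pics/held_c.png',im[150:480,120:520,::-1])
E
python3 d.py
```

```text
touch False
w 0.5989622599208436 62.890786402858794 [ 0.4934 -0.2192  0.0677]Traceback (most recent call last):
  File "d.py", line 8, in <module>
    bot.move_linear([r[0],r[1],.27],.2,rotation=Q(ar)); bot.wait(.2)
    ~~~~~~~~~~~~~~~^^^^^^^^^^^^^^^^^^^^^^^^^^^^^^^^^^^
cell.PlanningError: the arm cannot follow that straight line within its joint ranges
```

```bash
python3 - <<'E'
from h import *
m=np.load('m.npz');b,r,ab,ar=m['b'],m['r'],float(m['ab']),float(m['ar'])
bot.move_pose([0.47,-0.03,.28],Q((ab+ar)/2))
bot.move_pose([r[0],r[1],.27],Q(ar)); bot.wait(.2)
T=camT('wrist');im=shot('wrist','held.png');np.save('Th.npy',T)
print('F',np.round(bot.read_ft_force(),1),bot.read_gripper_width(),bot.read_clock(),bot.read_joint_positions())
cv2.imwrite('pics/held_c.png',im[150:480,120:520,::-1])
E
```

```text
F [-0.   0.8 -4.2] 0.5988885064613741 23.9417 [ 1.83643378e-01  2.51743436e-01 -1.94696762e-01  1.12427599e+00
 -1.80296326e-05 -2.44823147e+00]
```

View pics/held_c.png

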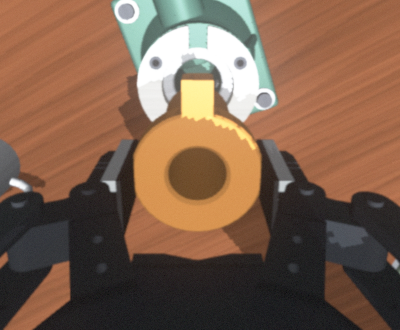

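The bush is held square: head at crop (198,172), lug at (198,98), in line with the slot at (198,35). Now I'll start it in the bore.

```bash
python3 - <<'E'
from h import *
m=np.load('m.npz');r=m['r']
print(np.round(bot.read_position(),4))
bot.move_linear([r[0],r[1],.205],.1)
for z in (.185,.165,.155):
    t=bot.move_linear([r[0],r[1],z],.03,until_force=30)
    print(z,t,np.round(bot.read_position(),4),np.round(bot.read_ft_force(),1),np.round(bot.read_moment(),2),round(bot.read_clock(),1))
    if t: break
E
```

```text
[0.4952 0.1668 0.27  ]
0.185 False [0.4951 0.1668 0.185 ] [-0.4  0.1 -5.1] [-0.12  0.05  0.03] 25.6
0.165 False [0.4952 0.1669 0.1648] [-0.  -1.  -3.1] [-0.36 -0.08  0.  ] 26.4
0.155 False [0.4954 0.1668 0.1552] [-1.  -2.6  1.5] [-0.58  0.01  0.01] 26.9
```

```bash
python3 - <<'E'
from fit import *
m=np.load('m.npz');r=m['r'];ar=float(m['ar'])
bot.set_gripper(1.0)
print(np.round(bot.read_ft_force(),1))
bot.move_linear([r[0],r[1],.235],.15)
bot.move_linear(over(r,ar,.26),.15); bot.wait(.3)
T=camT('wrist');im=shot('wrist','seat.png')
cv2.imwrite('pics/rect3.png',rect(im,T,r,.15)[:,:,::-1])
I=rect(im,T,r,.173)[:,:,::-1];cv2.imwrite('pics/rect3h.png',I)
ha=cv2.cvtColor(I,cv2.COLOR_BGR2HSV);ma=(ha[...,0]>8)&(ha[...,0]<30)&(ha[...,1]>90)&(ha[...,2]>90)
v,u=np.indices((400,400))-200;d=np.hypot(u,v)*.0003;a=np.arctan2(-u,-v)
print([np.degrees(np.median(a[ma&(d>x)&(d<x+.002)&(abs(a-ar)<.5)])).round(1) for x in (.03,.032,.034,.036)],np.degrees(ar))
print(bot.read_clock())
cv2.imwrite('pics/rr.png',np.hstack([cv2.imread('pics/rect3.png'),I]))
E
```

```text
[ 0.3 -0.5  0.5]
[np.float64(nan), np.float64(nan), np.float64(nan), np.float64(nan)] -29.200000000000003
28.9833
  return _methods._mean(a, axis=axis, dtype=dtype,
  ret = ret.dtype.type(ret / rcount)
```

View pics/rr.png

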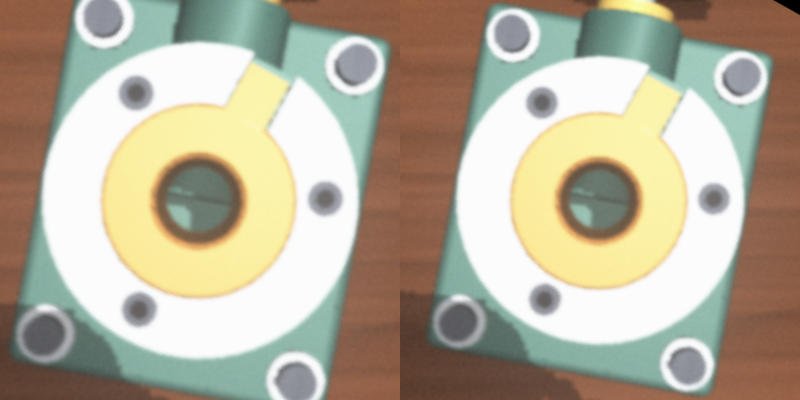

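The lug lies centred over the slot (left (258,95), right (652,105)), head concentric with the ring. Now I'll press with the two fingertips on the head's annulus.

```bash
python3 - <<'E'
from h import *
m=np.load('m.npz');r=m['r'];ar=float(m['ar'])
bot.set_gripper(0.33)
bot.move_linear([r[0],r[1],.235],.15)
bot.move_linear([r[0],r[1],.19],.1)
print('w',bot.read_gripper_width())
for z in (.172,.165,.158,.152,.147,.142,.137):
    t=bot.move_linear([r[0],r[1],z],.025,until_force=35)
    print(z,t,np.round(bot.read_position(),4),np.round(bot.read_ft_force(),1),np.round(bot.read_moment(),2),round(bot.read_clock(),1))
    if t: break
E
```

```text
w 0.3281513357555972
0.172 False [0.4951 0.1669 0.1719] [ 0.6  0.7 -0.1] [0.07 0.05 0.01] 31.7
0.165 False [0.4952 0.1669 0.1649] [ 0.6 -0.9  0.5] [-0.06 -0.06  0.03] 32.1
0.158 False [0.495  0.1669 0.1578] [ 1.3  0.5 -0.3] [-0.   -0.1   0.01] 32.5
0.152 False [0.4949 0.1669 0.1517] [-0.2 -0.7  0.4] [-0.04 -0.04  0.01] 32.9
0.147 True [0.4953 0.1668 0.1497] [-0.6 -1.   6.4] [-0.15  0.32 -0.01] 33.2
```

```bash
python3 - <<'E'
from h import *
m=np.load('m.npz');r=m['r']
for z in np.arange(.149,.120,-.002):
    z0=bot.read_position()[2]
    t=bot.move_linear([r[0],r[1],z],.01,until_force=45)
    F=bot.read_ft_force()
    print(round(z,3),t,np.round(bot.read_position(),4),np.round(F,1),np.round(bot.read_moment(),2),round(bot.read_clock(),1))
    if t or abs(F[2])>32: break
shot('wrist','press.png')
E
```

```text
0.149 False [0.4952 0.1668 0.1497] [-2.2 -1.5  7.1] [-0.23  0.37 -0.01] 33.4
0.147 False [0.4953 0.1669 0.1496] [-7.8 -2.  22.4] [-0.52  1.55  0.01] 33.8
0.145 False [0.4953 0.1669 0.1495] [-12.1  -3.6  37.1] [-0.76  2.77 -0.02] 34.1
```

View pics/press.png

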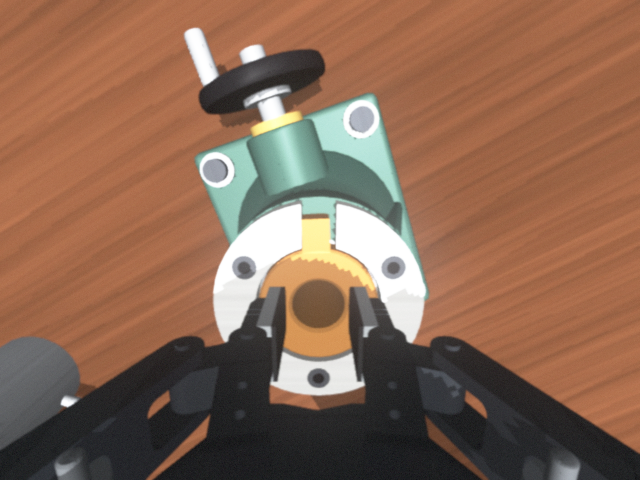

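The ring spans columns 214–424 and the head about 258–380. Scaled to the ring, the head looks level with its top within 1–2 mm, with the lug inside the slot at (317,235). I'll back off and measure from overhead.

```bash
python3 - <<'E'
from fit import *
m=np.load('m.npz');r=m['r'];ar=float(m['ar'])
bot.move_linear([r[0],r[1],.20],.1)
bot.move_linear(over(r,ar,.235),.15); bot.wait(.3)
print(np.round(bot.read_ft_force(),1),bot.read_clock())
T=camT('wrist');im=shot('wrist','home.png')
I=rect(im,T,r,.15)[:,:,::-1].copy();
# oblique too, for height
bot.move_linear(list(np.array(over(r,ar,.235))+[-.06,.0,-.02]),.15);bot.wait(.2)
im2=shot('wrist','obl.png')
u,v=proj('wrist',[[r[0],r[1],.15]],camT('wrist'))[0];print(u,v)
u=int(np.clip(u,100,540));v=int(np.clip(v,100,380))
J=cv2.resize(im2[v-100:v+100,u-100:u+100,::-1],(400,400),interpolation=cv2.INTER_CUBIC)
cv2.imwrite('pics/hh.png',np.hstack([I,J]))
E
```

```text
[0.3 0.1 0.3] 35.8583
263.78766818252217 40.15030856332237
```

View pics/hh.png

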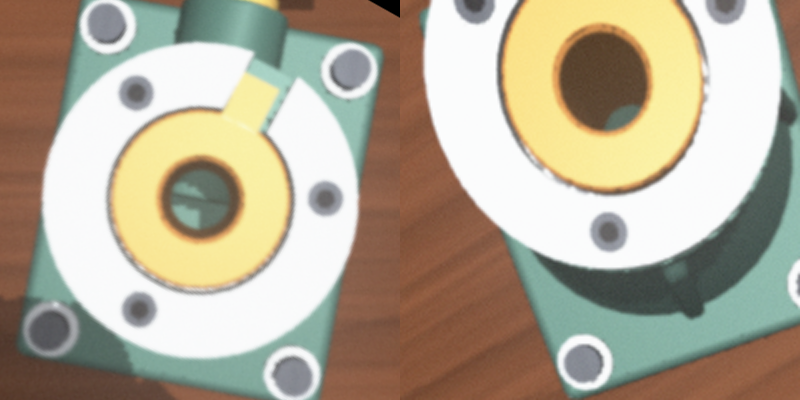

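The overhead view (left) shows the head inside the recess, concentric at (200,200), with the lug in the slot at (252,100). The oblique view shows the head practically flush. I'll do one confirming press with the fingers narrower, so that they bear only on the head, and check the head's apparent size.

```bash
python3 - <<'E'
from fit import *
m=np.load('m.npz');r=m['r'];ar=float(m['ar'])
from scipy.optimize import least_squares
def headr(I,s=.0003):
    h=cv2.cvtColor(np.ascontiguousarray(I),cv2.COLOR_RGB2HSV);v,u=np.indices((400,400))-200;d=np.hypot(u,v)*s
    ma=((h[...,1]>90)&(h[...,2]>170)&(h[...,0]<35)&(d<.0285)).astype(np.uint8)
    p=cv2.findContours(ma,0,1)[0];p=max(p,key=cv2.contourArea)[:,0].astype(float)
    q=least_squares(lambda x:np.hypot(*(p-x[:2]).T)-x[2],[200,200,90],loss='cauchy',f_scale=1).x
    return q*[1,1,s]
def look():
    bot.move_linear(over(r,ar,.235),.15); bot.wait(.3)
    T=camT('wrist');return headr(rect(shot('wrist','l.png'),T,r,.15))
print(look())
bot.set_gripper(.26)
bot.move_linear([r[0],r[1],.20],.15)
bot.move_linear([r[0],r[1],.155],.08,until_force=30)
for z in np.arange(.151,.13,-.002):
    t=bot.move_linear([r[0],r[1],z],.01,until_force=40);F=bot.read_ft_force()
    print(round(z,3),t,np.round(bot.read_position(),4),np.round(F,1),round(bot.read_clock(),1))
    if t or abs(F[2])>30: break
bot.move_linear([r[0],r[1],.20],.1)
print(look(),np.round(bot.read_ft_force(),1),bot.read_clock())
E
```

```text
[2.00189776e+02 1.98054535e+02 2.65600783e-02]
0.151 False [0.4952 0.1668 0.151 ] [ 1.1 -0.8  0.2] 39.8
0.149 False [0.4954 0.1669 0.1501] [-2.7 -0.2  8.3] 40.2
0.147 False [0.4955 0.1669 0.1499] [-6.7 -1.6 24. ] 40.5
0.145 False [0.4955 0.167  0.1499] [-13.1  -3.   38.5] 40.9
[2.00189945e+02 1.98078070e+02 2.65847065e-02] [ 0.3  0.2 -0.7] 42.625
```

Rigid stop both times. To calibrate "flush", I'll touch the ring's top with the same fingertips and compare heights.

```bash
python3 - <<'E'
from h import *
m=np.load('m.npz');r=m['r'];ar=float(m['ar']);e=np.array([np.cos(ar),np.sin(ar)])
for nm,off in(('ring',-.038),('head',0.0),('headfront',.012),('headback',-.012)):
    c=r+off*e
    bot.move_linear([c[0],c[1],.165],.15)
    bot.move_linear([c[0],c[1],.153],.05,until_force=15)
    t=bot.move_linear([c[0],c[1],.142],.01,until_force=15)
    print(nm,t,np.round(bot.read_position(),5),np.round(bot.read_ft_force(),1),round(bot.read_clock(),1))
    bot.move_linear([c[0],c[1],.165],.1)
E
```

```text
ring True [0.46213 0.18545 0.15009] [-0.9 -0.8  4.6] 44.2
head True [0.49531 0.16689 0.15006] [-0.9 -0.2  4.4] 45.9
headfront True [0.50581 0.16103 0.15007] [ 0.2 -0.1  4.4] 47.4
headback True [0.48489 0.17276 0.15008] [-1.1  0.6  4.7] 49.0
```

The head and the ring's top are level within 0.05 mm, so the bush is home. I'll retract and hand in.

```bash
python3 - <<'E'
from h import *
p=bot.read_position();bot.move_linear([p[0],p[1],.27],.15);bot.wait(.3)
print(np.round(bot.read_ft_force(),1),bot.read_clock());print(bot.close_job())
E
```

```text
[-0.  -0.9 -0.4] 50.4083
the job is handed in; nothing more can be done
None
```

The bush from the tray is pressed home in the stand with its lug in the slot; the fingertips found its head level with the ring's top, and the job was handed in at about 50 s with the arm clear (the verdict was not reported).

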